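# Set the slab gauge to 6 and lock it

## Task

Set the clay-slab gauge for 6 mm slabs: turn its round knurled sleeve until the black pointer stands at the 6 on the white scale, clicked into its notch, while the lock is still drawn out. Then slide the black lock grip towards the sleeve, fully home against its stop, and let go. Do not shift the tools and pots lying around.

Things in the scene. Friction and masses are not known exactly. Their poses are not given: they have to be found in the camera images.
- gauge: The slab gauge, fixed: grey base plate 150 x 415 x 30 mm (y -235 to +180 mm), origin on the bench directly below the sleeve's vertical axis, z up. Round white scale housing about that axis, 132 mm wide, flat top 62 mm high. The lock slides along y on the +y side. On the -y side a wooden bed, top 42 mm high, and at y = -85 a cutter bar between two uprights, 90 mm high.
- scale_6 (a point): Middle of the black numeral 6 on the scale housing's flat top, 56 mm from the sleeve's axis, 12 mm tall. Ticks and numerals 1 to 9 (mm of slab) stand round the sleeve on the gauge's +x half, every 20 degrees, growing clockwise from above: 1 at 80 degrees from +x towards +y, 5 on +x, 6 at 20 degrees towards -y.
- sleeve (a joint): Turn of the aluminium sleeve: 0 with its pointer at 1, growing clockwise seen from above, 0.349 rad (20 degrees) a number, so pointer at 6 is 1.745; -0.12 to 2.91 rad. A spring click (peak about 0.15 N m) at every number draws it to the notch. With the lock home it cannot turn.
- sleeve_grip (a point): Point on the sleeve's axis, 90 mm above the bench, at the height to grip. The sleeve is an upright knurled cylinder 42 mm in diameter, from 66 to 108 mm above the bench, taken from above at any yaw; a black line on its top and a thin pointer at its foot show where it points.
- pointer_tip (a point): Outer end of the thin black pointer at the sleeve's foot, 36 mm from its axis, 64 mm above the bench.
- lock (a joint): Travel of the lock slide: 0 fully drawn out, grows towards the sleeve (the gauge's -y), 0.030 m fully home at its stop; friction about 1.5 N. It reaches home only with the sleeve in a notch, since its nose enters between the sleeve's index pins over the last 6 mm.
- lock_grip (a point): Centre of the black upright lock grip, 15 mm below its top and 70 mm above the bench. The grip is a block 30 mm (gauge x) by 12 mm (gauge y, the sliding way), from 41 to 85 mm above the bench, on the +y side of the sleeve: 136 mm from its axis drawn out, 106 mm home.
- tile: Bystander: fired tile 70 x 70 x 8 mm lying on the gauge's wooden bed; origin at its underside.
- brush: Bystander: brush 170 mm long lying in front of the gauge; origin under its middle.
- rib: Bystander: wooden rib 50 x 100 x 6 mm lying behind the gauge; origin under its centre.
- bowl: Bystander: white bowl, 110 mm wide, 50 mm high; origin under its centre.
- jar: Bystander: amber jar, 70 mm wide, 90 mm high; origin under its centre.
- mug: Bystander: blue mug, 76 mm wide, 85 mm high; origin under its centre.
- weight: Bystander: dark steel weight with a neck, 60 mm wide, 50 mm high; origin under its centre.

How it is judged (in metres and radians):
On the way, in this order (a step that is already met when the one before it is completed fails the run):
1. the sleeve rests in the notch at 6 with the lock still drawn out (not yet engaged) (value of joint sleeve between 1.68533 and 1.80533 rad and value of joint lock below 0.022 m and velocity of joint sleeve between -0.1 and 0.1 rad/s), for 0.3 s.
2. the lock grip is fully home (value of joint lock above 0.0275 m), for 0.2 s.
At the end, for the whole second after the job is handed in: The sleeve is at rest at 6 (1.745 rad within 0.06 rad) and the lock grip is at rest fully home (30 mm of travel, within 2.5 mm) (value of joint sleeve between 1.68533 and 1.80533 rad and value of joint lock above 0.0275 m and velocity of joint sleeve between -0.1 and 0.1 rad/s and velocity of joint lock between -0.01 and 0.01 m/s); the robot touches nothing.
It fails at once if a bystander (tile, brush, rib, bowl, jar, mug or weight) is shifted by more than 20 mm (distance of any of tile, brush, rib, bowl, jar, mug, weight from where it was at the start of the episode above 0.02 m).
It also fails if it takes over 48 s, if anything falls off the work surface, if the arm or the gripper's body presses on something with over 40 N, if the wrist force passes 120 N, or if a joint passes its speed limit or range.

## Robot

A 6-joint arm with a two-finger parallel gripper is mounted at the origin on the work surface. World frame = base frame: x ahead of the robot, y to its left, z up, the work surface at z = 0. Lengths are in mm, angles in degrees, forces in N, time in s.
With the tool pointing down it reaches from about 250 to 850 mm from the base axis. Payload 12.5 kg.
Tool frame: the origin (TCP) lies at the very end of the fingers, on their centre line; the grasp point (between the pads) lies 19 mm behind it (hold_point_z is the distance from the TCP to the grasp point, in mm); y points along the fingers, x is the direction in which the jaws open and shut, and the axes are right-handed (so a half turn about y gives the same grasp; the last joint's range is limited). The gripper opens to 93 mm and grips with 3 to 60 N. Pads are 15 mm wide; open, the fingers measure 128 mm over their backs; the gripper's body (75 mm by 188 mm) begins 65 mm behind the grasp point.
Start: joints at [-72.685, 20.094, 94.641, -0, 65.266, -4.847], TCP at [207.492, -509.344, 218.633] pointing down, gripper open.
Joint ranges: [-157.81, 157.81], [-45, 120.19], [0.68, 151.7], [-89.99, 269.99], [4.06, 180], [-164.3, 164.3]. Speed limits (degrees/s): [127.2, 127.2, 159.86, 180, 180, 180].

## Interface

Orientations are given as a 3x3 rotation matrix whose columns are the frame's x, y, z axes.
In Python, from rig import * gives the robot as it stands.
- The arm moves only by the shell command python3 -m inch 'ROWS' [OPENING]. ROWS is JSON, one flat list of numbers, 4 for each row, row after row: the shift along the tool's x, y, z in m, then the turn about the tool's y in rad. In form: [tx, ty, tz, spin, tx, ty, tz, spin, ...]. A call has exactly 8 rows; each row is the pose to reach, as a shift and turn from the pose commanded when the call began, along the tool's axes at that moment; what a row does not reach only later rows make up. A row lasts 1/12 s, in which the tool goes at most 41.7 mm and 7.16 degrees, less where a joint would pass 70% of its speed; a pose out of reach is approached as far as the arm can. A call with a gripper value outside its range is refused whole. OPENING is the gripper's target within -1 to 1 (shut at 1, half-way at 0, fully open at -1), set as the call begins (- or left out, the last holds). The fingers move at their own pace and stop on an object; the grip force is fixed at half the most. Time passes only in rows, so rows that repeat a pose let the fingers close, or fill a call up. It gives the time, the measured TCP pose, the force and the opening at its end, in the units of the state.
- observe(): the state, without advancing time (a new reading comes with each control period).
- read_camera(name): name is "scene" or "top"; returns the picture (384x512x3 uint8, red, green, blue); there is no depth.
- camera_model(name): a dict with "fovy" (degrees; the focal length in pixels is half the picture's height over the tangent of half this angle, whatever the lens; pixels are square), "cx", "cy" (the principal point, pixels), "rvec" (rotation vector, rad) and "tvec" (3), from world to camera coordinates, as OpenCV has them. Camera axes: x right, y down, z forward; pixel columns grow to the right and rows downward; lengths in mm; the calibration is good to about 2 mm. A picture is of the moment at which its call begins. camera_model takes no time and is no camera call.
- job_done(): hands the job in, once; it reports no verdict.
The state is a dict: "clock": time; "q": joint angles; "joint_velocities": joint speeds; "tau": joint torques, N m; "ee_pos": TCP position; "tool_rot": TCP orientation; "ft_force": force on the tool from outside, world axes, zero at the start; "torque": the same for the moment, N m; "opening": opening from 0.0 (shut) to 1.0 (fully open).
Only numpy, scipy, OpenCV 4.12 (cv2) and the standard library are available. Lean on these libraries where they do the work, as an engineer would, in place of code of your own. Each camera call takes 0.05 s, during which the arm holds its last target. There are 200 camera calls.

## Working session

There is one attempt and no reset: what is moved stays moved. The work goes in short steps, Python scripts to look and compute and a shell command to move; the robot and the scene stay as the last step left them, time stands still between calls to the robot, and variables do not carry over. Pictures are saved under pics/ and viewed, about 8 in all and at most 12, crops included, and the job is handed in when it is done.

```bash
mkdir -p pics; cat > h.py <<'E'
from rig import *
import numpy as np, cv2
def K(n):
    m=camera_model(n); f=192/np.tan(np.radians(m["fovy"])/2)
    R=cv2.Rodrigues(np.array(m["rvec"],float))[0]; t=np.array(m["tvec"],float).ravel()
    return f,m["cx"],m["cy"],R,t,m
def ray(n,u,v):
    f,cx,cy,R,t,_=K(n); d=R.T@np.array([(u-cx)/f,(v-cy)/f,1]); return -R.T@t,d/np.linalg.norm(d)
def onz(n,u,v,z):
    c,d=ray(n,u,v); return c+d*(z-c[2])/d[2]
def two(a,b):
    c1,d1=ray("scene",*a);c2,d2=ray("top",*b)
    s=np.linalg.lstsq(np.c_[d1,-d2],c2-c1,rcond=None)[0]; p,q=c1+s[0]*d1,c2+s[1]*d2
    return (p+q)/2,np.linalg.norm(p-q)
def proj(n,p):
    f,cx,cy,R,t,_=K(n); c=R@np.array(p,float)+t; return cx+f*c[0]/c[2],cy+f*c[1]/c[2]
def snap(n,name):
    im=read_camera(n); cv2.imwrite(f"pics/{name}.png",im[:,:,::-1]); return im
E
python3 - <<'E'
from h import *
for n in("scene","top"):
    snap(n,n+"0"); print(K(n)[5], ray(n,256,192))
s=observe(); print(s)
E
```

```text
{'fovy': 43.65045545409635, 'cx': 258.8791402278617, 'cy': 183.6446801184177, 'rvec': array([ 1.9797992 ,  1.42783348, -0.56661244]), 'tvec': array([-144.2220417 , -351.49258113, 1877.4748116 ])} (array([1525.25303125, -384.56888069, 1093.14622388]), array([-0.65071783,  0.22706743, -0.72457345]))
{'fovy': 43.92655049574874, 'cx': 252.5652704921944, 'cy': 187.28556904163815, 'rvec': array([ 2.15934678, -2.1988294 ,  0.08115547]), 'tvec': array([  -8.45645627,  576.7310579 , 1627.33175221])} (array([ 446.64456158,  -24.80126813, 1667.57080488]), array([ 0.06868494, -0.00345796, -0.99763241]))
{'clock': 0.1, 'q': array([-7.26854258e+01,  2.01205851e+01,  9.46730530e+01, -1.18293347e-03,
        6.52653952e+01, -4.84826081e+00]), 'joint_velocities': array([ 0.04033491, -0.05317928, -0.08423082,  0.02903042, -0.00156753,
        0.01510344]), 'tau': array([ 1.51046163e-03, -4.98028815e+01, -2.85703593e+01,  7.00526917e-02,
        2.38629448e-02, -1.55804372e-05]), 'ee_pos': array([ 207.39953602, -509.06395919,  218.16314999]), 'tool_rot': array([[ 3.77247982e-01, -3.24544982e-04,  9.26112226e-01],
       [-9.26111712e-01,  9.78054468e-04,  3.77248115e-01],
       [-1.02822218e-03, -9.99999469e-01,  6.84041655e-05]]), 'ft_force': array([1.11268152, 0.27643878, 0.42608392]), 'torque': array([-0.00479312,  0.01522534,  0.02295724]), 'opening': 1.0024175987897566}
```

View pics.

View pics/scene0.png

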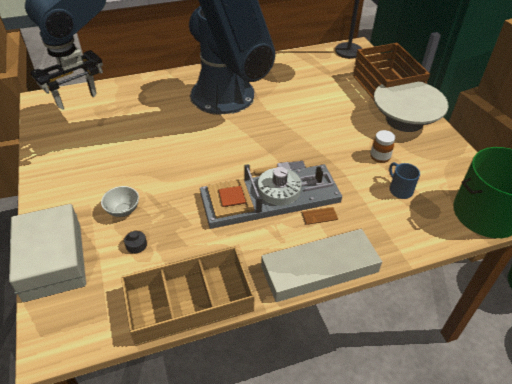

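View pics/top0.png

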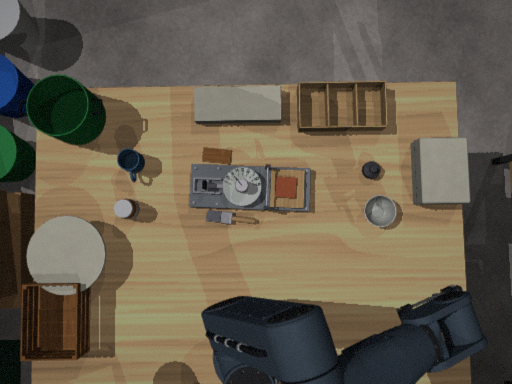

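The scene view has the gauge at about (275,190), lock to its right. The top view has the sleeve at about (243,186), with the lock at about (208,185). I'll enlarge both.

```bash
python3 - <<'E'
from h import *
a=cv2.imread("pics/scene0.png")[155:225,195:345]; b=cv2.imread("pics/top0.png")[140:232,180:320]
a=cv2.resize(a,(750,350),interpolation=cv2.INTER_CUBIC); cv2.imwrite("pics/sc.png",a)
b=cv2.resize(b[:, :110],(770,644),interpolation=cv2.INTER_CUBIC)[:600]; cv2.imwrite("pics/tc.png",b)
E
```

```text
(no output)
```

View pics/sc.png

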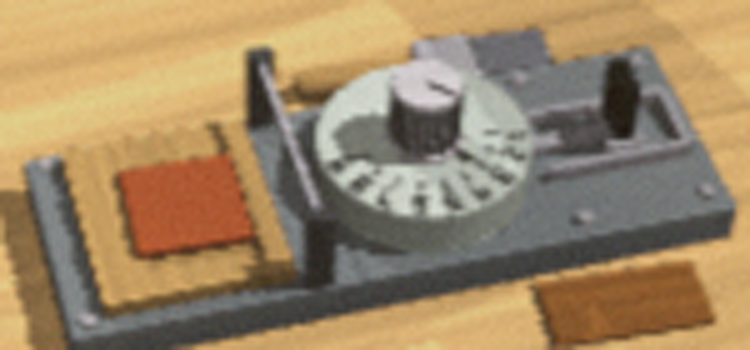

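View pics/tc.png

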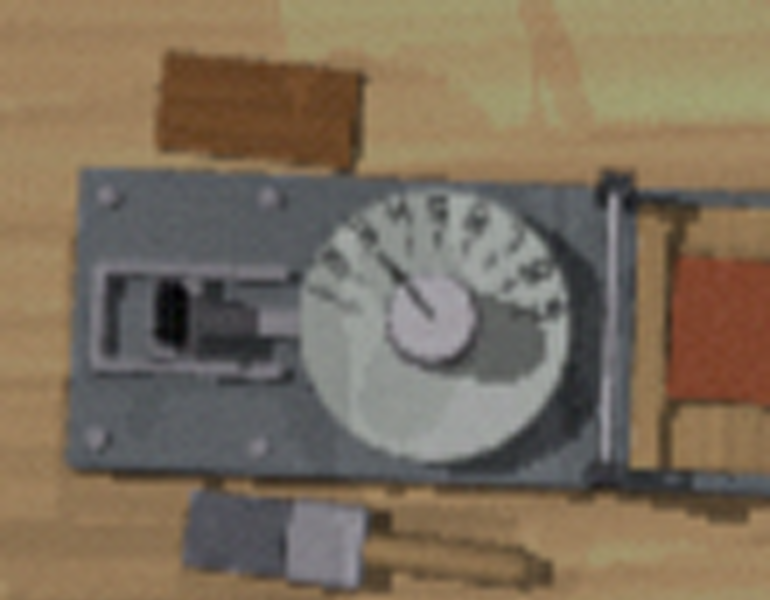

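Crop readings: the pointer is near 3, so it needs about 60° clockwise. The sleeve top centre is at top-crop (432,318) and scene-crop (427,80). The grip top is at top-crop ~(172,314) and scene-crop ~(621,62). Next I'll compute the geometry.

```bash
python3 - <<'E'
from h import *
T=lambda x,y:((x+.5)/7+180-.5,(y+.5)/7+140-.5)
S=lambda x,y:((x+.5)/5+195-.5,(y+.5)/5+155-.5)
print("sleeve top",two(S(427,80),T(432,318)))
print("lock top",two(S(621,62),T(172,314)))
im=cv2.imread("pics/top0.png"); 
# precise: sleeve disc (pinkish light) and dark grip centroid in top
b=im[140:232,180:320].astype(int)
hsv=cv2.cvtColor(im,cv2.COLOR_BGR2HSV)
# housing: fit circle on white-greenish low-sat bright
m=((hsv[...,1]<50)&(hsv[...,2]>120)).astype(np.uint8); m[:, :218]=0;m[:,264:]=0;m[:160]=0;m[212:]=0
m=cv2.morphologyEx(m,cv2.MORPH_CLOSE,np.ones((7,7)))
m=cv2.morphologyEx(m,cv2.MORPH_OPEN,np.ones((9,9)))
c=max(cv2.findContours(m,0,2)[0],key=cv2.contourArea);e=cv2.fitEllipse(cv2.convexHull(c));print("housing",e,onz("top",*e[0],62))
d=(hsv[...,2]<45).astype(np.uint8); d[:, :195]=0;d[:,212:]=0;d[:175]=0;d[195:]=0
ys,xs=np.nonzero(d);print("dark",len(xs),xs.min(),xs.max(),ys.min(),ys.max(),xs.mean(),ys.mean(),onz("top",xs.mean(),ys.mean(),85))
# plate yaw: saturation edge -> rect
for nm,p in dict(c1=(80,170),c2=(68,466),top2=(600,182),bot2=(590,490),scr1=(108,196),scr2=(97,438),scr3=(270,197),scr4=(259,446),bar1=(614,200),bar2=(605,470)).items():
    z=30 if nm[0] in"cts" or nm=="bot2" else 90
    print(nm,onz("top",*T(*p),z).round(1))
P=[onz("top",*T(*p),66) for p in((385,258),(432,318))];v=P[0]-P[1];print("pointer",np.degrees(np.arctan2(v[1],v[0])))
for n,p in dict(three=(370,232),four=(399,205),five=(437,210),six=(477,218),seven=(516,240),one=(320,293),nine=(552,308)).items():
    v=onz("top",*T(*p),62)[:2]; print(n,v.round(1))
for p in ((270,195),(160,310)): pass
E
```

```text
sleeve top (array([578.43084785,  18.86994541, 107.40043331]), np.float64(2.3890877089612608))
lock top (array([584.20797636, 143.21629782,  91.2127525 ]), np.float64(3.38837819202423))
housing ((239.86419677734375, 185.82595825195312), (37.295257568359375, 41.21561050415039), 100.66799926757812) [579.12102897  23.84207235  62.        ]
dark 40 196 211 180 189 204.2 184.35 [584.34786099 142.10259808  85.        ]
c1 [661.3 193.   30. ]
c2 [514.8 200.   30. ]
top2 [650.5 -64.3  30. ]
bot2 [498.4 -56.4  30. ]
scr1 [648.  179.2  30. ]
scr2 [528.3 185.6  30. ]
scr3 [646.1  99.   30. ]
scr4 [522.9 105.9  30. ]
bar1 [634.3 -69.4  90. ]
bar2 [505.8 -62.5  90. ]
pointer 37.01004490715969
three [624.2  48.4]
four [637.1  34.1]
five [634.3  15.7]
six [630.1  -3.6]
seven [619.  -22.3]
one [595.  73.]
nine [585.6 -39.1]
```

```bash
python3 -m inch '[-0.007,0,0.011,0,-0.021,0,0.033,0,-0.038,0,0.060,0,-0.056,0,0.087,0,-0.073,0,0.114,0,-0.091,0,0.141,0,-0.108,0,0.168,0,-0.126,0,0.195,0]' -1
python3 -m inch '[-0.017,0,0.027,0,-0.035,0,0.054,0,-0.052,0,0.081,0,-0.070,0,0.108,0,-0.087,0,0.135,0,-0.105,0,0.162,0,-0.122,0,0.189,0,-0.138,0,0.214,0]'
python3 -m inch '[-0.017,0,0.026,-0.1,-0.034,0,0.052,-0.2,-0.050,0,0.078,-0.3,-0.064,0,0.100,-0.4,-0.075,0,0.117,-0.5,-0.082,0,0.128,-0.6,-0.0853,0,0.1325,-0.68,-0.0853,0,0.1339,-0.74]'
python3 -m inch '[0,0,0,-0.09,0,0,0,-0.18,0,0,0,-0.26,0,0,0,-0.32,0,0,0,-0.36,0,0,0,-0.385,0,0,0,-0.3916,0,0,0,-0.3916]'
python3 -c "
from h import *
s=observe();print(s['clock'],s['ee_pos'],s['tool_rot'],s['q'],s['ft_force'])"
```

```text
clock: 0.77
ee_pos: [341.3, -316.9, 218.6]
tool_rot: [[0.377, 0.0, 0.926], [-0.926, 0.0, 0.377], [-0.0, -1.0, 0.0]]
ft_force: [-0.1, 0.5, -1.2]
opening: 1.001
clock: 1.43
ee_pos: [487.1, -108.1, 218.6]
tool_rot: [[0.378, -0.0, 0.926], [-0.926, 0.0, 0.378], [-0.0, -1.0, -0.0]]
ft_force: [0.8, -0.8, -1.2]
opening: 1.0
clock: 2.1
ee_pos: [578.3, 20.9, 218.2]
tool_rot: [[0.906, -0.001, 0.424], [-0.424, 0.0, 0.906], [-0.001, -1.0, -0.0]]
ft_force: [0.8, 0.5, 0.8]
opening: 1.001
clock: 2.77
ee_pos: [578.1, 19.5, 218.5]
tool_rot: [[0.999, -0.0, 0.052], [-0.052, 0.0, 0.999], [-0.0, -1.0, 0.0]]
ft_force: [0.6, -0.6, -0.6]
opening: 1.003
2.7667 [578.08922118  19.50115607 218.52492962] [[ 9.98624826e-01 -4.05344215e-04  5.24241574e-02]
 [-5.24241209e-02  1.00168420e-04  9.98624905e-01]
 [-4.10038074e-04 -9.99999913e-01  7.87808573e-05]] [-2.68124418e+00  2.30623377e+01  9.03003352e+01  5.06059510e-03
  6.66607947e+01  3.21809580e-01] [ 0.5760893  -0.5875797  -0.63398642]
```

```bash
python3 -m inch '[0,0.008,0,0,0,0.025,0,0,0,0.045,0,0,0,0.065,0,0,0.0004,0.085,-0.0004,0,0.0004,0.105,-0.0004,0,0.0004,0.122,-0.0004,0,0.0004,0.135,-0.0004,0]'
python3 -m inch '[0,0.004,0,0,0,0.008,0,0,0,0.0105,0,0,0,0.0122,0,0,0,0.0122,0,0,0,0.0122,0,0,0,0.0122,0,0,0,0.0122,0,0]'
python3 -m inch '[0,0,0,0,0,0,0,0,0,0,0,0,0,0,0,0,0,0,0,0,0,0,0,0,0,0,0,0,0,0,0,0]' 1
```

```text
clock: 3.43
ee_pos: [577.9, 18.7, 81.4]
tool_rot: [[0.999, -0.002, 0.053], [-0.053, 0.0, 0.999], [-0.002, -1.0, 0.0]]
ft_force: [-0.0, 0.9, 0.1]
opening: 0.999
clock: 4.1
ee_pos: [579.1, 18.5, 71.8]
tool_rot: [[0.999, 0.001, 0.052], [-0.052, -0.0, 0.999], [0.001, -1.0, 0.0]]
ft_force: [-0.2, 0.0, -0.7]
opening: 0.996
clock: 4.77
ee_pos: [578.9, 18.5, 71.4]
tool_rot: [[0.999, 0.0, 0.052], [-0.052, 0.0, 0.999], [0.0, -1.0, 0.0]]
ft_force: [3.3, -0.3, -0.2]
opening: 0.471
```

```bash
python3 -m inch '[0,0,0,0,0,0,0,0,0,0,0,0,0,0,0,0,0,0,0,0,0,0,0,0,0,0,0,0,0,0,0,0]'
python3 - <<'E'
from h import *
a=snap("scene","s1")[:,:,::-1]; b=snap("top","t1")[:,:,::-1]
o=np.vstack([cv2.resize(a[145:215,215:345],(650,350),interpolation=2),cv2.resize(b[160:210,185:278],(650,250),interpolation=2)])
cv2.imwrite("pics/g1.png",o); s=observe(); print(s["torque"],s["ft_force"],s["opening"],s["ee_pos"])
E
```

```text
clock: 5.43
ee_pos: [580.1, 18.5, 71.5]
tool_rot: [[0.999, 0.003, 0.052], [-0.052, -0.0, 0.999], [0.003, -1.0, 0.0]]
ft_force: [8.6, 0.7, -5.0]
opening: 0.451
[ 0.0292965  -0.85081254  0.0175145 ] [ 7.83505928  0.82662824 -5.06889701] 0.4498022911161465 [580.13178627  18.50332781  71.52056847]
```

View pics/g1.png

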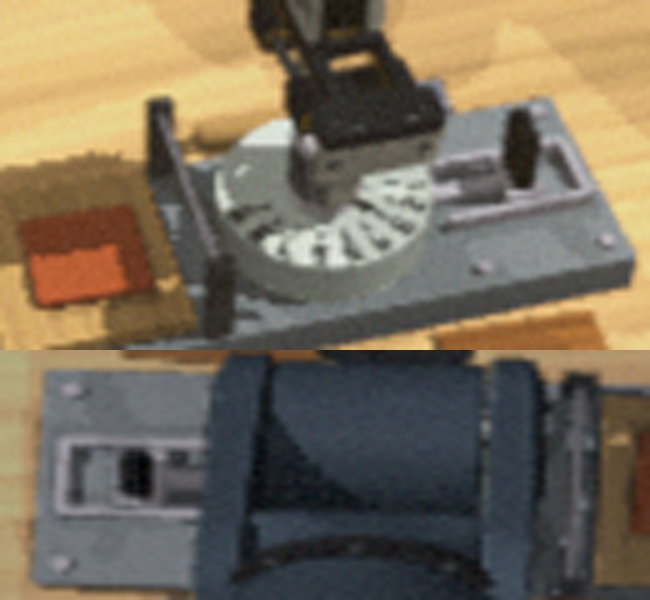

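The sleeve is held: opening 0.45, about 42 mm, with the pointer still near 3. There is 8 N of side force along +x, so the sleeve axis is about 1.5 mm further in x. I'll shift to relieve that, then turn 60° clockwise.

```bash
python3 -m inch '[0.0015,0,0,0.03,0.0015,0,0,0.09,0.0015,0,0,0.16,0.0015,0,0,0.23,0.0015,0,0,0.30,0.0015,0,0,0.37,0.0015,0,0,0.44,0.0015,0,0,0.51]'
python3 -m inch '[0,0,0,0.07,0,0,0,0.14,0,0,0,0.21,0,0,0,0.28,0,0,0,0.35,0,0,0,0.42,0,0,0,0.48,0,0,0,0.515]'
python3 -m inch '[0,0,0,0.022,0,0,0,0.022,0,0,0,0.022,0,0,0,0.022,0,0,0,0.022,0,0,0,0.022,0,0,0,0.022,0,0,0,0.022]'
python3 -c "
from h import *
s=observe();print(s['torque'],np.degrees(np.arctan2(s['tool_rot'][1][0],s['tool_rot'][0][0])))"
```

```text
clock: 6.2
ee_pos: [580.1, 18.5, 71.4]
tool_rot: [[0.844, -0.001, 0.536], [-0.536, 0.0, 0.844], [-0.001, -1.0, -0.0]]
ft_force: [-1.2, 0.7, 1.6]
opening: 0.444
clock: 6.87
ee_pos: [580.1, 18.6, 71.5]
tool_rot: [[0.471, -0.001, 0.882], [-0.882, 0.0, 0.471], [-0.001, -1.0, -0.001]]
ft_force: [-1.7, 1.2, 1.1]
opening: 0.449
clock: 7.53
ee_pos: [580.1, 18.6, 71.4]
tool_rot: [[0.454, -0.001, 0.891], [-0.891, 0.0, 0.454], [-0.0, -1.0, -0.0]]
ft_force: [-4.1, 2.1, 3.9]
opening: 0.447
[ 0.57351023  0.88916072 -0.00539833] -62.974136939448904
```

```bash
python3 -m inch '[0,0,0,0,0,0,0,0,0,0,0,0,0,0,0,0,0,-0.006,0,0,0,-0.022,0,0,0,-0.044,0,0,0,-0.066,0,0]' -1
python3 -m inch '[0,-0.022,0,-0.08,0,-0.040,0,-0.18,0,-0.050,0,-0.30,0,-0.055,0,-0.42,0,-0.055,0,-0.54,0,-0.055,0,-0.66,0,-0.055,0,-0.78,0,-0.055,0,-0.88]'
python3 -m inch '[0,0,0,-0.08,0,0,0,-0.13,0,0,0,-0.155,0,0,0,-0.167,0,0,0,-0.167,0,0,0,-0.167,0,0,0,-0.167,0,0,0,-0.167]'
python3 - <<'E'
from h import *
a=snap("scene","s2")[:,:,::-1]; b=snap("top","t2")[:,:,::-1]
o=np.vstack([cv2.resize(a[145:215,215:345],(650,350),interpolation=2),cv2.resize(b[160:210,185:278],(650,250),interpolation=2)])
cv2.imwrite("pics/g2.png",o); s=observe(); print(s["ft_force"],s["ee_pos"],s["clock"])
E
```

```text
clock: 8.2
ee_pos: [580.2, 18.4, 138.3]
tool_rot: [[0.454, -0.001, 0.891], [-0.891, -0.0, 0.454], [-0.0, -1.0, -0.001]]
ft_force: [0.1, 0.6, 0.3]
opening: 0.97
clock: 8.87
ee_pos: [580.5, 18.4, 193.0]
tool_rot: [[0.977, 0.001, 0.212], [-0.212, -0.0, 0.977], [0.001, -1.0, 0.0]]
ft_force: [0.5, -0.9, 0.3]
opening: 1.0
clock: 9.53
ee_pos: [580.4, 18.4, 192.5]
tool_rot: [[0.999, 0.0, 0.053], [-0.053, -0.0, 0.999], [0.0, -1.0, -0.0]]
ft_force: [-0.2, 0.4, 0.2]
opening: 1.0
[ 1.08390544 -0.49878905  0.46315561] [580.39142753  18.42362438 192.45145578] 9.6333
```

View pics/g2.png

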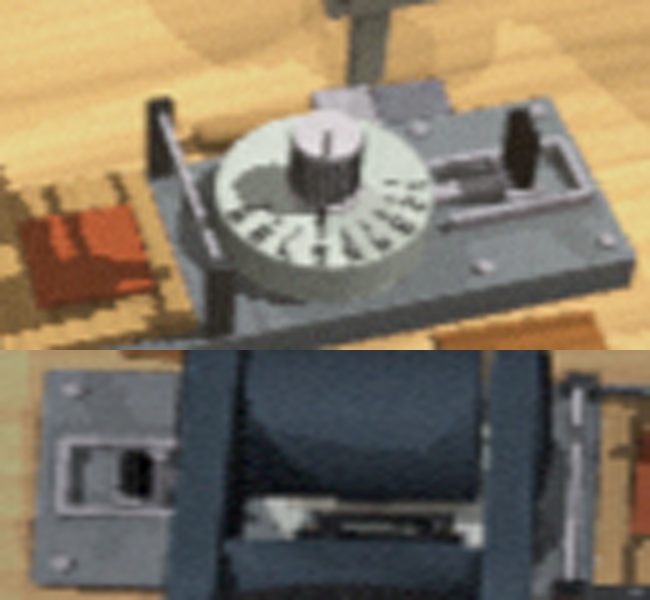

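The pointer tip is at crop (320,222) near a numeral, and the line on the sleeve top runs from (326,142) to (326,158). I'll check numerically which notch that is, and refine the lock position.

```bash
python3 - <<'E'
from h import *
C=lambda x,y:((x+.5)/5+215-.5,(y+.5)/5+145-.5)
inv=lambda p:((p[0]-214.5)*5-.5,(p[1]-144.5)*5-.5)
c=np.array([579.5,18.7,0])
for k in(5,6,7):
    a=np.radians(20*(5-k)-3); print(k,[np.round(inv(proj("scene",c+[r*np.cos(a),r*np.sin(a),z])),0) for r,z in((36,64),(56,62),(18,108),(0,108))])
v=onz("scene",*C(320,222),64)-c; print("tip ang gauge",np.degrees(np.arctan2(v[1],v[0]))+3,np.hypot(v[0],v[1]))
y=np.array([.052,.9986,0])
for d in (136,127,118):
  p=c+d*y+[0,0,85]; t=proj("top",p); print(d,p.round(1),"scene crop",np.round(inv(proj("scene",p)),0),"top crop",((t[0]-184.5)*7-.5,(t[1]-159.5)*5))
E
```

```text
5 [array([340., 224.]), array([350., 250.]), array([335., 151.]), array([325., 131.])]
6 [array([319., 226.]), array([318., 252.]), array([324., 152.]), array([325., 131.])]
7 [array([299., 222.]), array([286., 246.]), array([314., 150.]), array([325., 131.])]
tip ang gauge -19.530242795837623 33.05496754184396
136 [586.6 154.5  85. ] scene crop [536. 118.] top crop (np.float64(111.35100901068478), np.float64(121.27085312245427))
127 [586.1 145.5  85. ] scene crop [522. 121.] top crop (np.float64(130.19630361007188), np.float64(121.72301519325131))
118 [585.6 136.5  85. ] scene crop [508. 123.] top crop (np.float64(149.04323347727933), np.float64(122.17521649962947))
```

The pointer is at 6 (-19.5° measured, -20° nominal). The lock is about 126 mm from the axis, so about 10 mm in and well short of engaging. I'll take the grip across its 30 mm width.

```bash
python3 -m inch '[0,0,0.006,0,0,0,0.022,0,0,0,0.046,0,0,0,0.072,0,0,0,0.096,0,0,0,0.114,0,0,0,0.1235,0,0,0,0.1265,0]'
python3 -m inch '[0,0.008,0,0,0,0.025,0,0,0,0.046,0,0,0,0.068,0,0,0,0.090,0,0,0,0.112,0,0,0,0.129,0,0,0,0.138,0,0]'
python3 -m inch '[0,0.0035,0,0,0,0.0035,0,0,0,0.0035,0,0,0,0.0035,0,0,0,0.0035,0,0,0,0.0035,0,0,0,0.0035,0,0,0,0.0035,0,0]' 1
python3 -m inch '[0,0,0,0,0,0,0,0,0,0,0,0,0,0,0,0,0,0,0,0,0,0,0,0,0,0,0,0,0,0,0,0]'
python3 - <<'E'
from h import *
a=snap("scene","s3")[:,:,::-1]
cv2.imwrite("pics/g3.png",cv2.resize(a[145:215,215:345],(650,350),interpolation=2)); s=observe(); print(s["ft_force"],s["torque"],s["opening"])
E
```

```text
clock: 10.3
ee_pos: [586.9, 146.3, 192.3]
tool_rot: [[0.999, -0.0, 0.051], [-0.051, 0.0, 0.999], [-0.0, -1.0, 0.0]]
ft_force: [-0.3, -0.0, 0.6]
opening: 0.999
clock: 10.97
ee_pos: [585.8, 143.4, 51.8]
tool_rot: [[0.999, -0.003, 0.054], [-0.054, -0.001, 0.999], [-0.003, -1.0, -0.001]]
ft_force: [-0.5, 0.1, -0.4]
opening: 0.997
clock: 11.63
ee_pos: [587.1, 144.8, 51.2]
tool_rot: [[0.999, 0.0, 0.052], [-0.052, 0.0, 0.999], [0.0, -1.0, 0.0]]
ft_force: [-0.5, -0.3, 0.3]
opening: 0.48
clock: 12.3
ee_pos: [587.1, 144.8, 51.0]
tool_rot: [[0.999, 0.0, 0.052], [-0.052, 0.0, 0.999], [0.0, -1.0, 0.0]]
ft_force: [0.8, 0.5, 1.1]
opening: 0.323
[1.02712288 0.73859353 1.12097786] [ 0.01102954 -0.21393988 -0.06266633] 0.31837173990285955
```

View pics/g3.png

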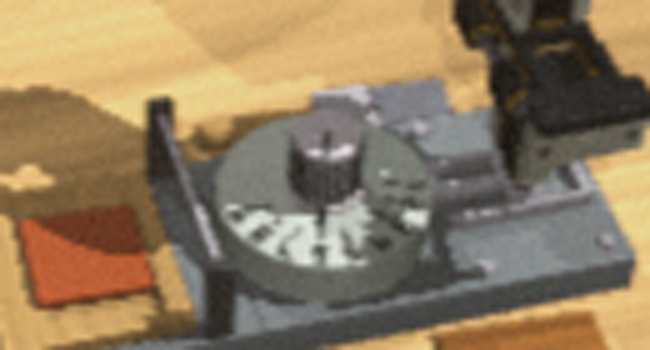

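The grip is held (0.32, about 30 mm) and the pointer is unchanged. Next I'll drag the lock home, stopping when the force shows the stop.

```bash
python3 -m inch '[0,0,-0.001,0,0,0,-0.003,0,0,0,-0.0055,0,0,0,-0.008,0,0,0,-0.0105,0,0,0,-0.013,0,0,0,-0.015,0,0,0,-0.016,0]'
python3 -m inch '[0,0,-0.0005,0,0,0,-0.001,0,0,0,-0.0015,0,0,0,-0.002,0,0,0,-0.002,0,0,0,-0.002,0,0,0,-0.002,0,0,0,-0.002,0]'
python3 -m inch '[0,0,-0.0005,0,0,0,-0.001,0,0,0,-0.0015,0,0,0,-0.002,0,0,0,-0.002,0,0,0,-0.002,0,0,0,-0.002,0,0,0,-0.002,0]'
```

```text
clock: 13.02
ee_pos: [586.2, 128.5, 51.0]
tool_rot: [[0.999, 0.0, 0.053], [-0.053, -0.0, 0.999], [0.0, -1.0, -0.0]]
ft_force: [0.7, 1.4, -0.2]
opening: 0.318
clock: 13.68
ee_pos: [586.1, 126.8, 50.9]
tool_rot: [[0.999, 0.0, 0.052], [-0.052, -0.0, 0.999], [0.0, -1.0, -0.0]]
ft_force: [1.3, 1.2, 0.6]
opening: 0.321
clock: 14.35
ee_pos: [586.0, 124.7, 51.0]
tool_rot: [[0.999, 0.0, 0.052], [-0.052, -0.0, 0.999], [0.0, -1.0, -0.0]]
ft_force: [1.8, 0.3, 1.0]
opening: 0.322
```

```bash
python3 -m inch '[0,0,-0.0005,0,0,0,-0.001,0,0,0,-0.0015,0,0,0,-0.0015,0,0,0,-0.0015,0,0,0,-0.0015,0,0,0,-0.0015,0,0,0,-0.0015,0]'
python3 -m inch '[0,0,-0.0005,0,0,0,-0.001,0,0,0,-0.0015,0,0,0,-0.0015,0,0,0,-0.0015,0,0,0,-0.0015,0,0,0,-0.0015,0,0,0,-0.0015,0]'
```

```text
clock: 15.02
ee_pos: [585.9, 123.6, 51.0]
tool_rot: [[0.999, 0.0, 0.052], [-0.052, 0.0, 0.999], [0.0, -1.0, 0.0]]
ft_force: [1.4, 5.0, 0.9]
opening: 0.318
clock: 15.68
ee_pos: [586.0, 123.4, 51.1]
tool_rot: [[0.999, 0.001, 0.052], [-0.052, 0.002, 0.999], [0.001, -1.0, 0.002]]
ft_force: [2.1, 14.5, 1.4]
opening: 0.32
```

The force rises to 14.5 N at y≈123.4, about 105 mm from the axis, which matches home. One more small press, then release, lift and check.

```bash
python3 -m inch '[0,0,-0.0005,0,0,0,-0.001,0,0,0,-0.001,0,0,0,-0.001,0,0,0,-0.001,0,0,0,-0.001,0,0,0,-0.001,0,0,0,-0.001,0]'
python3 -m inch '[0,0,0.001,0,0,0,0.002,0,0,0,0.0025,0,0,0,0.0025,0,0,0,0.0025,0,0,0,0.0025,0,0,0,0.0025,0,0,0,0.0025,0]' -1
python3 -m inch '[0,0,0,0,0,-0.005,0,0,0,-0.02,0,0,0,-0.04,0,0,0,-0.065,0,0,0,-0.09,0,0,0,-0.11,0,0,0,-0.12,0,0]'
python3 -m inch '[0,0,0.008,0,0,-0.01,0.025,0,0,-0.02,0.05,0,0,-0.03,0.075,0,0,-0.04,0.10,0,0,-0.04,0.12,0,0,-0.04,0.135,0,0,-0.04,0.14,0]'
python3 - <<'E'
from h import *
a=snap("scene","s4")[:,:,::-1]; b=snap("top","t4")[:,:,::-1]
o=np.vstack([cv2.resize(a[145:215,215:345],(650,350),interpolation=2),cv2.resize(b[160:210,185:278],(650,250),interpolation=2)])
cv2.imwrite("pics/g4.png",o)
C=lambda p:((p[0]-214.5)*5-.5,(p[1]-144.5)*5-.5)
c=np.array([579.5,18.7,0]);y=np.array([.052,.9986,0])
for d in(100,106,112,126):
  p=c+d*y+[0,0,85];t=proj("top",p);print(d,np.round(C(proj("scene",p))),np.round(((t[0]-184.5)*7,350+(t[1]-159.5)*5)))
E
```

```text
clock: 16.35
ee_pos: [585.9, 123.4, 51.2]
tool_rot: [[0.999, 0.001, 0.053], [-0.053, 0.003, 0.999], [0.001, -1.0, 0.003]]
ft_force: [2.0, 20.8, -0.3]
opening: 0.317
clock: 17.02
ee_pos: [585.9, 123.2, 50.9]
tool_rot: [[0.999, -0.0, 0.053], [-0.053, -0.0, 0.999], [-0.0, -1.0, -0.0]]
ft_force: [-0.4, -0.3, 0.2]
opening: 0.843
clock: 17.68
ee_pos: [586.8, 123.4, 174.0]
tool_rot: [[0.999, 0.004, 0.052], [-0.052, 0.0, 0.999], [0.004, -1.0, 0.001]]
ft_force: [-0.1, -0.9, 0.8]
opening: 1.001
clock: 18.35
ee_pos: [592.5, 265.2, 209.3]
tool_rot: [[0.999, -0.002, 0.051], [-0.051, -0.0, 0.999], [-0.002, -1.0, -0.0]]
ft_force: [0.3, 0.4, -0.4]
opening: 1.002
100 [480. 129.] [187. 473.]
106 [490. 127.] [175. 473.]
112 [499. 125.] [162. 472.]
126 [520. 121.] [133. 472.]
```

View pics/g4.png

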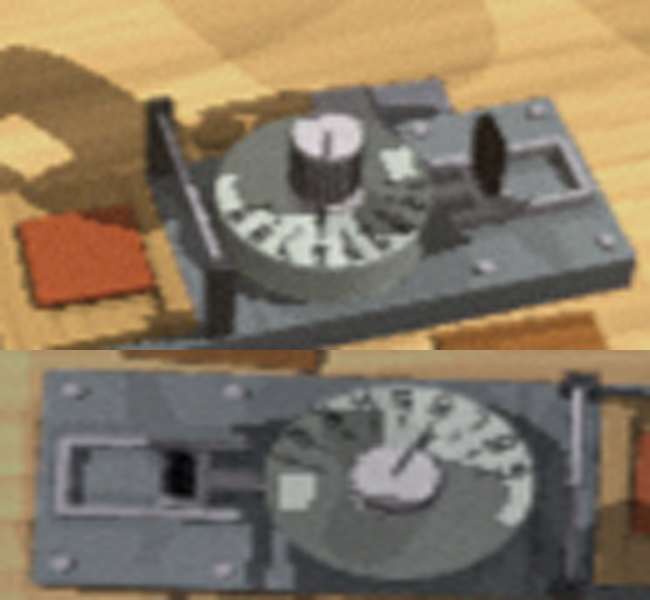

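The grip top is at scene crop x≈488 (106 mm predicts 490; jammed at the pins, 112 mm, predicts 499). The pointer is still at 6, and the arm is clear. I'll hand in.

```bash
python3 -m inch '[0,0,0,0,0,0,0,0,0,0,0,0,0,0,0,0,0,0,0,0,0,0,0,0,0,0,0,0,0,0,0,0]' && python3 -c "
from rig import *
print(observe()['clock']); print(job_done())"
```

```text
clock: 19.12
ee_pos: [593.2, 263.1, 211.0]
tool_rot: [[0.999, 0.0, 0.052], [-0.052, 0.0, 0.999], [0.0, -1.0, 0.0]]
ft_force: [0.3, -0.1, -0.3]
opening: 1.003
19.1167
the job is handed in; nothing more can be done
None
```

The gauge is set at 6 with the lock home, and I handed the job in at 19 s; no verdict came back. I turned the sleeve 60° clockwise from 3 and let go of it. I then dragged the lock grip about 21 mm towards the sleeve, pressed it against its stop at about 21 N, let go and moved the arm clear.

**Pointer:** before locking, it measured -19.5° against the nominal -20°. The last pictures still show it at 6.

**Lock:** the last picture puts the grip about 106 mm from the sleeve's axis, which is the home position. The arm's own position at the stop gave about 105 mm.

**Bystanders:** the tile, rib and brush look unmoved in the last crops. The bowl, jar, mug and weight were outside those crops, so I didn't check them again. The arm stayed about 200 mm up away from the gauge.

**Disagreement with the description:** the lock started about 126 mm from the axis, so about 10 mm in rather than fully drawn out at 136 mm. It was still below the 22 mm limit for the first step. No check failed.

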